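# Span-calibrate the bench scale with test weights and a pin punch

## Task

Calibrate the bench scale: set the three larger test weights from the mat (500, 200 and 100 g) down gently, standing upright on the scale's steel pan, and leave the smallest weight where it is. When all three stand on the pan, take the pin punch (the tallest of the three punches in the rack), put its pin down through the round hole in the scale's front deck and gently press the recessed calibration button all the way down; do not press the button before the weights are on. Finish while still holding the button down with the punch in the gripper, and do not disturb the other things on the bench.

Things in the scene. Friction and masses are not known exactly. Their poses are not given: they have to be found in the camera images.
- scale: Bench scale, fixed to the bench, grey plastic housing 280 (its x) x 230 (its y) mm; origin at the centre of its underside on the bench; x points from the front deck to the rear, z up. Front deck (x -140 to -82 mm) is flat and level, 50 mm above the bench; a tilted display head stands on its left half (x -112 to -72, y -23 to 113 mm, up to 71 mm high), the port is at its right end. The steel pan covers x -45 to 135, y -105 to 105 mm, its rim at 73 mm height.
- scale_pan (a point): Centre of the pan's flat inner floor, 65 mm above the bench; axes as the scale's. Inner floor 174 (x) x 204 (y) mm; a rim 3 mm thick stands 8 mm above the floor. The pan does not give way.
- cal_port (a point): Centre of the mouth of the round calibration port in the scale's front deck, level with the deck, 50 mm above the bench; a vertical hole 14 mm in diameter in a 40 x 40 mm bare aluminium insert; the button lies 14 mm below the mouth. Axes as the scale's.
- cal_button (a joint): Travel of the recessed button, m: 0 released, 0.005 fully down; counts as held down above 0.0035. It moves straight down; needs 3 N to start and 6 N to be fully down, springs back when let go. A punch resting on it does not press it by its own weight.
- cal_button_top (a point): Centre of the black button's flat top (17 mm across, wider than the hole): 36 mm above the bench when released, 31 mm when fully down. Moves with the button.
- weight_mat: Thin black rubber mat 200 x 200 x 4 mm, fixed, on which the four weights start; origin at the centre of its underside.
- weight_500: 500 g test weight, polished steel: upright cylinder 38 mm across and 47 mm high with a lifting knob 25 mm across on a neck above it (knob 55 to 65 mm up), 65 mm high overall; origin at the centre of its underside, z up.
- weight_200: 200 g test weight, same shape: cylinder 28 mm across and 35 mm high, knob 19 mm across, 49 mm high overall; origin at the centre of its underside.
- weight_100: 100 g test weight, same shape: cylinder 22 mm across and 28 mm high, knob 15 mm across, 40 mm high overall; origin at the centre of its underside.
- weight_20: 20 g test weight, the smallest (bystander): cylinder 13 mm across and 16 mm high, knob 10 mm, 24 mm high overall; origin at the centre of its underside.
- punch_rack: Bent aluminium punch rack, fixed: a level plate 55 (x) x 180 (y) x 5 mm on two end legs, its top 62 mm above the bench, with three 7.5 mm holes 55 mm apart along its y (at y -55, 0, 55 mm, x 0). The punches hang upright in the holes, their shoulders on the plate. Origin at the centre of its underside on the bench.
- pin_punch: Pin punch, dark steel, the tallest of the three in the rack: round body 13 mm across and 100 mm long, with a thin pin 5 mm across and 50 mm long below its flat shoulder; about 110 g; origin at the centre of the pin's flat tip, z along the punch towards the struck end (top at 150 mm). In the rack it is upright, tip 12 mm above the bench, shoulder at 62 mm, top at 162 mm.
- pin_tip (a point): Centre of the flat tip of the pin punch's pin (same point as the punch's origin).
- centre_punch: Centre punch in the rack (bystander): body 13 mm across and 55 mm long, its top 117 mm above the bench; origin at its tip, 30 mm below its shoulder.
- drift_punch: Drift punch in the rack (bystander): body 17 mm across and 70 mm long, its top 132 mm above the bench; origin at its tip, 40 mm below its shoulder.
- oiler: Amber oil bottle 54 mm across, 165 mm high with a bent brass spout (bystander); origin at the centre of its underside.
- die_block: Aluminium block 50 x 65 x 35 mm with a 12 mm hole (bystander); origin at the centre of its underside.
- die_ring: Steel ring die 48 mm across, 22 mm high (bystander); origin at the centre of its underside.
- pliers: Pliers with yellow grips, 165 mm long, about 55 mm wide, 15 mm high, lying flat (bystander); origin under the pivot, jaws along its +x.
There are look-alikes about, which are no part of the job. What is shaped like the weight_500 but orange is not meant. Leave any red or turquoise look-alike of the weight_200 alone.

How it is judged:
On the way, in this order (a step that is already met when the one before it is completed fails the run):
1. the 500, 200 and 100 g weights stand upright on the pan, released (x of weight_500 in the frame of scale_pan between -0.087 and 0.087 m and y of weight_500 in the frame of scale_pan between -0.102 and 0.102 m and z of weight_500 in the frame of scale_pan between -0.004 and 0.004 m and angle between each of weight_500, weight_200, weight_100's own z axis and vertical below 0.1 rad and linear speed of each of weight_500, weight_200, weight_100 below 0.02 m/s and contact force between the fingers and weight_500 below 0.05 N and x of weight_200 in the frame of scale_pan between -0.087 and 0.087 m and y of weight_200 in the frame of scale_pan between -0.102 and 0.102 m and z of weight_200 in the frame of scale_pan between -0.004 and 0.004 m and contact force between the fingers and weight_200 below 0.05 N and x of weight_100 in the frame of scale_pan between -0.087 and 0.087 m and y of weight_100 in the frame of scale_pan between -0.102 and 0.102 m and z of weight_100 in the frame of scale_pan between -0.004 and 0.004 m and contact force between the fingers and weight_100 below 0.05 N), for 0.2 s.
2. the pin punch, held in the gripper, has come out of the rack with its tip over the scale's port (contact force between the fingers and pin_punch above 2 N and horizontal distance between pin_tip and cal_port below 0.03 m).
3. the pin punch holds the button down through the port (value of joint cal_button above 0.0035 m and contact force between pin_punch and cal_button above 1 N and contact force between the fingers and pin_punch above 2 N), for 0.3 s.
At the end, for the whole second after the job is handed in: The three larger weights stand upright (0.1 rad), still and released on the pan's floor; the gripped pin punch reaches through the port (tip within 7 mm of its axis, 15 mm or more below its mouth) and pushes on the button with 1 to 25 N, over 3.5 mm of its 5 mm travel, for the last second (all of step 1 and all of step 3 and horizontal distance between pin_tip and cal_port below 0.007 m and z of pin_tip in the frame of cal_port below -0.015 m and contact force between pin_punch and cal_button below 25 N); the arm keeps its last pose, push and grip.
It fails at once if a bystander (smallest weight, centre punch, drift punch, oiler, pliers, die block or die ring) moved more than 30 mm (distance of any of weight_20, centre_punch, drift_punch, oiler, pliers, die_block, die_ring from where it was at the start of the episode above 0.03 m).
It fails at once if the punch rammed the button with more than 35 N (contact force between pin_punch and cal_button above 35 N).
It fails at once if the button was pressed before all three weights were on the pan (value of joint cal_button above 0.0025 m and horizontal distance between any of weight_500, weight_200, weight_100 and scale_pan above 0.14 m).
It fails at once if a weight was dropped onto the pan, not set down (over 0.6 m/s just above the pan) ((z of weight_500 in the frame of scale_pan below 0.012 m and horizontal distance between weight_500 and scale_pan below 0.12 m and linear speed of weight_500 above 0.6 m/s) or (z of weight_200 in the frame of scale_pan below 0.012 m and horizontal distance between weight_200 and scale_pan below 0.12 m and linear speed of weight_200 above 0.6 m/s) or (z of weight_100 in the frame of scale_pan below 0.012 m and horizontal distance between weight_100 and scale_pan below 0.12 m and linear speed of weight_100 above 0.6 m/s)).
It also fails if it takes over 72 s, if anything falls off the work surface, if the arm or the gripper's body presses on something with over 40 N, if the wrist force passes 120 N, or if a joint passes its speed limit or range.

## Robot

A 6-joint arm with a two-finger parallel gripper is mounted at the origin on the work surface. World frame = base frame: x ahead of the robot, y to its left, z up, the work surface at z = 0. Lengths are in m, angles in rad, forces in N, time in s.
With the tool pointing down it reaches from about 0.375 to 0.9 m from the base axis. Payload 3.1 kg.
Tool frame: the origin (TCP) lies on the centre line of the jaws, within the pads' length; the fingertips stand ahead of it and the grasp point (between the pads) lies 3 mm ahead of it (robot.tip_reach is the z of the fingertips in the tool frame, in m); z points along the fingers, y is the line along which they close (so a half turn about z gives the same grasp; the last joint's range is limited). The gripper opens to 87 mm and grips with 3 to 60 N. Pads are 19 mm wide; open, the fingers measure 117 mm over their backs; the gripper's body (75 mm by 190 mm) begins 51 mm behind the grasp point.
Start: joints at [0.936, 0.527, 1.433, -0, 1.181, -0.178], TCP at [0.275, 0.561, 0.245] pointing down, gripper open.
Joint ranges: [-3.08, 3.08], [-0.75, 2.2], [0.22, 2.44], [-1.43, 4.57], [0, 2.65], [-2.85, 2.85]. Speed limits (rad/s): [2.79, 2.79, 3.14, 3.14, 3.14, 3.14].

## Interface

Orientations are given as a unit quaternion [x, y, z, w].
In Python, from rig import sensors, eyes, ticket, robot gives the robot as it stands.
- The arm moves only by the tool drive_tool, never from a script. Its argument "deltas" is a list that holds one entry, the list of rows, each a list of 6 numbers: the shift along the tool's x, y, z in mm, then the turn, a rotation vector about the tool's x, y, z in rad. A call has 1 to 8 rows; each row shifts and turns the commanded pose from where the row before left it, along the tool's axes as they then stand; what a row does not reach is not made up. A row lasts 1/12 s, in which the tool goes at most 41.7 mm and 7.16 degrees, less where a joint would pass 70% of its speed; a pose out of reach is approached as far as the arm can. A call is refused whole if a number of a shift passes 41.7 or a number of a turn 0.125, either way. A call with a gripper value outside its range is refused whole. "gripper" is the opening in per cent of the stroke, from 0 (shut) to 100 (fully open), set as the call begins (left out, the last holds). The fingers move at their own pace and stop on an object; "squeeze" is the grip in N (left out, the last holds). Time passes only in rows, so rows that do not move let the fingers close. It gives the time, the measured TCP pose, the force, the opening and the grip force at its end, in the units of the state.
- sensors.get_obs(): the state, without advancing time (a new reading comes with each control period).
- eyes.camera(name): name is "scene" or "top" or "wrist"; returns a dict with "img" (420x560x3 uint8, red, green, blue), "fov_y" (degrees; the focal length in pixels is half the picture's height over the tangent of half this angle, whatever the lens; pixels are square), "cx", "cy" (the principal point, pixels), "xyz" and "attitude" of the camera in the world; the wrist camera has in their place "hand_eye" (4x4, takes a point from camera to tool coordinates, whose origin is the TCP and whose axes are the flange's). Camera axes: x right, y up, looking along -z (the intrinsics and any distortion apply to the point x, -y, -z); pixel columns grow to the right and rows downward; lengths in m; the calibration is good to about 2 mm. A picture is of the moment at which its call begins: read the wrist's pose just before it. There is no depth.
- ticket.hand_in(): hands the job in; it is judged then, once.
The state is a dict: "time": time; "q": joint angles; "joint_velocities": joint speeds; "joint_torque": joint torques, N m; "position": TCP position; "tool_rot": TCP orientation; "ft_force": force on the tool from outside, world axes, zero at the start; "moment": the same for the moment, N m; "grip_width": finger opening in m; "grip_force": force on a finger pad.
Only numpy, scipy, OpenCV 4.12 (cv2) and the standard library are available. Lean on these libraries where they do the work, as an engineer would, in place of code of your own. Each camera call takes 0.05 s, during which the arm holds its last target. There are 200 camera calls.

## Working session

There is one attempt and no reset: what is moved stays moved. The work goes in short steps, Python scripts to look and compute and a tool call to move; the robot and the scene stay as the last step left them, time stands still between calls to the robot, and variables do not carry over. Pictures are saved under pics/ and viewed, at most 10 in all, crops included, and the job is handed in when it is done.

Besides the shell and the picture viewer there is one more tool, called after "Call:" as name(argument=value, ...) on one line, values as JSON. drive_tool: Moves the arm, as the interface text tells. Its arguments: {"type":"object","properties":{"deltas":{"type":"array"},"gripper":{"type":"number"},"squeeze":{"type":"number"}},"required":["deltas"]}

```bash
mkdir -p pics; ls
cat > h.py <<'E'
import numpy as np,cv2,json
from scipy.spatial.transform import Rotation as R
from rig import sensors,eyes,ticket,robot
def snap(n,f):
    o=sensors.get_obs();c=eyes.camera(n);cv2.imwrite(f'pics/{f}.png',c['img'][:,:,::-1])
    if n=='wrist':
        H=np.array(c['hand_eye']);T=np.eye(4);T[:3,:3]=R.from_quat(o['tool_rot']).as_matrix();T[:3,3]=o['position'];M=T@H
    else:
        M=np.eye(4);M[:3,:3]=R.from_quat(c['attitude']).as_matrix();M[:3,3]=c['xyz']
    d={k:(np.array(v).tolist() if not isinstance(v,str) else v) for k,v in c.items() if k!='img'};d['M']=M.tolist()
    json.dump(d,open(f'pics/{f}.json','w'));return d
def px(f,u,v,z):
    d=json.load(open(f'pics/{f}.json'));M=np.array(d['M']);F=210/np.tan(np.radians(d['fov_y']/2))
    K=np.array([[F,0,d['cx']],[0,F,d['cy']],[0,0,1.]]);D=np.array(d.get('distortion',[0,0,0,0,0]),float)
    p=cv2.undistortPoints(np.array([[[u,v]]],float),K,D)[0,0]
    r=M[:3,:3]@np.array([p[0],-p[1],-1]);t=(z-M[2,3])/r[2];return np.round(M[:3,3]+t*r,4)
def crop(f,u0,v0,u1,v1,s,g):
    i=cv2.imread(f'pics/{f}.png')[v0:v1,u0:u1];cv2.imwrite(f'pics/{g}.png',cv2.resize(i,None,fx=s,fy=s,interpolation=cv2.INTER_CUBIC))
E
python3 - <<'E'
from h import *
for n in('top','scene','wrist'):
    d=snap(n,n+'0');print(n,{k:v for k,v in d.items() })
print(sensors.get_obs(), robot.tip_reach)
a=cv2.imread('pics/top0.png');b=cv2.imread('pics/scene0.png')
cv2.imwrite('pics/topL.png',cv2.resize(a,(800,600),interpolation=cv2.INTER_CUBIC))
E
```

```text
pics
top {'fov_y': 51.41979952451949, 'cx': 284.00236874070606, 'cy': 204.96299414826825, 'xyz': [0.3542706356025903, 0.056320310056539084, 1.2929902132022215], 'attitude': [0.03816498340634456, -0.04854451487061468, -0.7055206938345286, 0.7059939197251033], 'M': [[-0.00023203870555593697, 0.9924812389658146, -0.12239663581537263, 0.3542706356025903], [-0.9998920413838388, 0.0015679692256776456, 0.014609827164175887, 0.056320310056539084], [0.014691893523262674, 0.12238681208933078, 0.9923737282351404, 1.2929902132022215], [0.0, 0.0, 0.0, 1.0]]}
scene {'fov_y': 47.335929762785014, 'cx': 278.79707450463854, 'cy': 207.80048237089676, 'xyz': [1.4357625263701252, 0.013201589630861241, 0.7555321313350886], 'attitude': [0.324284086261847, 0.29997210972026445, 0.6270576806049624, 0.6416036393145051], 'M': [[0.03363079716859729, -0.610092616863164, 0.79161604855565, 1.4357625263701252], [0.9991973428818619, 0.0032769931832880017, -0.039924069100027326, 0.013201589630861241], [0.021763259398163204, 0.7923233305694926, 0.6097131295745852, 0.7555321313350886], [0.0, 0.0, 0.0, 1.0]]}
wrist {'fov
[... 680 characters left out ...]
0.15, 'q': array([ 9.36503984e-01,  5.28246853e-01,  1.43356761e+00,  6.60013234e-06,
        1.18139818e+00, -1.78459589e-01]), 'joint_velocities': array([-0.00043018, -0.00228483, -0.00355365,  0.00027018,  0.00146166,
        0.00108841]), 'joint_torque': array([ 2.94807387e-04, -4.40434277e+01, -1.76840794e+01,  6.32981071e-02,
        5.53205819e-02, -8.71147267e-05]), 'position': array([0.27477769, 0.56079728, 0.24381279]), 'tool_rot': array([ 2.25949425e-01,  9.74138697e-01, -7.42822817e-04, -3.22981041e-04]), 'ft_force': array([-0.02680333,  0.53622039,  1.34119058]), 'moment': array([ 0.01577038, -0.02282484, -0.02596274]), 'grip_force': 0.0, 'grip_width': 0.08701109586047022} 0.022
```

View pics/topL.png

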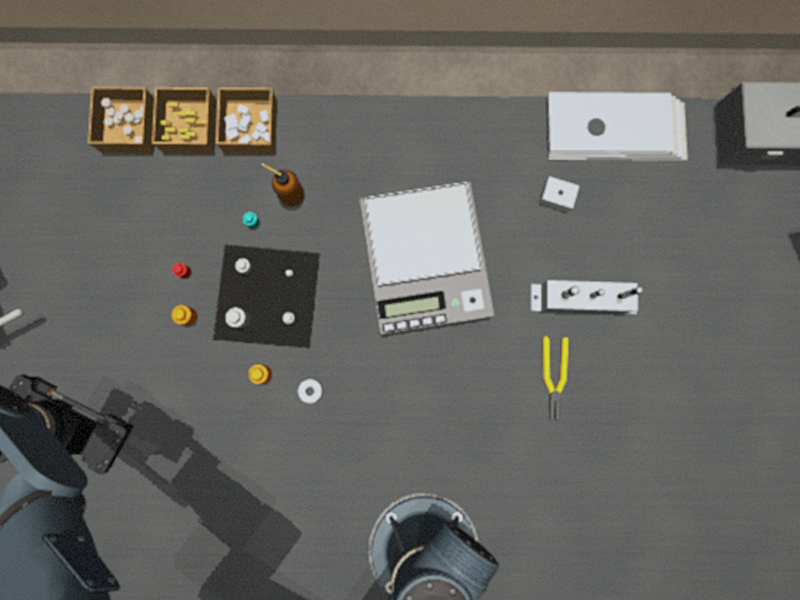

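View pics/scene0.png

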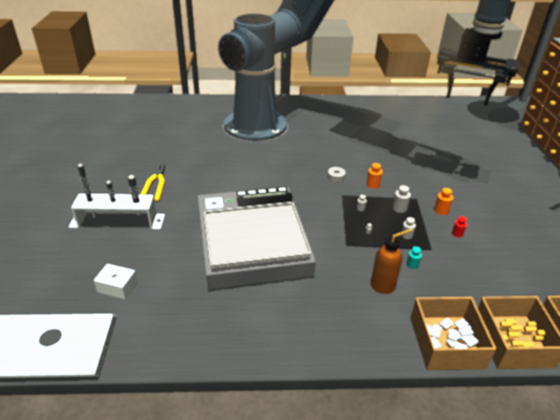

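The top view (enlarged ×1.43) shows the mat with steel weights at (235,317) = 500, (243,265) = 200, (288,318) = 100 and (289,272) = 20. The orange pieces at (181,315) and (259,374), red at (180,270) and turquoise at (250,219) are look-alikes and excluded. The punches are at (570,292), (598,293) and (630,293), and the last one leans out most, so it is the tallest. One enlarged crop to confirm.

Run:
```python
from h import *
t=cv2.imread('pics/top0.png');s=cv2.imread('pics/scene0.png')
f=lambda i,u,v:cv2.resize(i[v:v+75,u:u+100],(400,300),interpolation=cv2.INTER_CUBIC)
m=np.vstack([np.hstack([f(t,140,170),f(t,365,175)]),np.hstack([f(t,260,170),f(s,60,155)])])
cv2.imwrite('pics/mos.png',m)
```

```text
(no output)
```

View pics/mos.png

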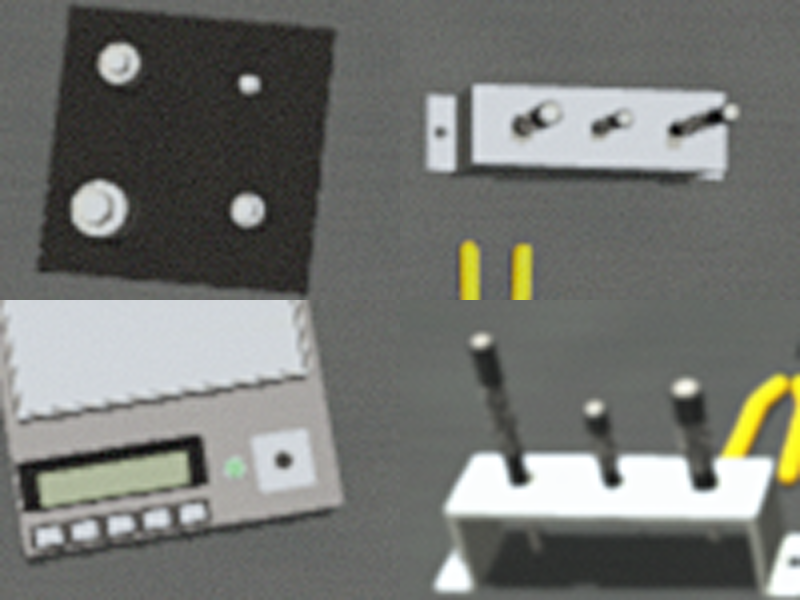

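Confirmed: the steel 500, 200 and 100 are at (96,207), (120,61) and (247,209) in the mat crop. The tallest punch is at the far right (top at (731,112)), and the port is at (283,460).

Run:
```python
from h import *
P=lambda ou,ov,x,y,z:px('top0',ou+(x+.5)/4-.5,ov+(y+.5)/4-.5,z)
for n,a in dict(w500=(140,170,96,207,.069),w200=(140,170,120,61,.053),w100=(140,170,247,209,.044),w20=(140,170,249,83,.028),ptop=(365,175,731,112,.162),pbase=(365,175,672,134,.066),drift=(365,175,553,112,.132),centre=(365,175,623,117,.117),port=(260,170,283,160,.05),insL=(260,170,253,138,.05),insR=(260,170,306,130,.05),insBL=(260,170,265,192,.05)).items():print(n,P(*a))
for n,(u,v) in dict(panFL=(382,285),panFR=(482,272),panRR=(469,183),panRL=(362,198)).items():print(n,px('top0',u/1.4286,v/1.4286,.073))
for n,(u,v) in dict(rfl=(546,306),rfr=(637,310)).items():print(n,px('top0',u/1.4286,v/1.4286,.062))
print(R.from_quat(sensors.get_obs()['tool_rot']).as_matrix())
```

```text
w500 [0.4583 0.3758 0.069 ]
w200 [0.5648 0.3664 0.053 ]
w100 [0.4591 0.2746 0.044 ]
w20 [0.5529 0.2781 0.028 ]
ptop [ 0.5011 -0.6553  0.162 ]
pbase [ 0.4976 -0.672   0.066 ]
drift [ 0.5048 -0.5527  0.132 ]
centre [ 0.5033 -0.6087  0.117 ]
port [ 0.4943 -0.0952  0.05  ]
insL [ 0.5102 -0.0738  0.05  ]
insR [ 0.516  -0.1121  0.05  ]
insBL [ 0.4712 -0.082   0.05  ]
panFL [0.5202 0.0852 0.073 ]
panFR [ 0.5466 -0.1131  0.073 ]
panRR [ 0.7284 -0.0895  0.073 ]
panRL [0.6965 0.1262 0.073 ]
rfl [ 0.4801 -0.2413  0.062 ]
rfr [ 0.4723 -0.4232  0.062 ]
[[-8.97893506e-01  4.40211677e-01 -9.64937437e-04]
 [ 4.40212637e-01  8.97892611e-01 -1.30127014e-03]
 [ 2.93575884e-04 -1.59317966e-03 -9.99998688e-01]]
```

Next: a closer look over the mat. The tool turns so its y lies along world y.

Call:
drive_tool(deltas=[[[0,0,0,0,0,-0.114],[0,0,0,0,0,-0.114],[0,0,0,0,0,-0.114],[0,0,0,0,0,-0.114],[-37.5,-29.3,7,0,0,0],[-37.5,-29.3,7,0,0,0],[-37.5,-29.3,7,0,0,0],[-37.5,-29.3,7,0,0,0]]], gripper=75)

```text
time: 0.82
position: [0.4057, 0.4587, 0.2198]
tool_rot: [-0.001, 1.0, -0.0, -0.0]
ft_force: [0.4, 0.5, -0.2]
grip_width: 0.0658
grip_force: 0.0
```

Call:
drive_tool(deltas=[[[-37.5,-39.3,7,0,0,0],[-37.5,-39.3,7,0,0,0],[0,-40,0,0,0,0],[0,0,0,0,0,0],[0,0,0,0,0,0]]])

```text
time: 1.23
position: [0.4622, 0.3577, 0.2091]
tool_rot: [0.002, 1.0, -0.0, -0.001]
ft_force: [-0.5, 0.1, -0.3]
grip_width: 0.0658
grip_force: 0.0
```

Run:
```python
from h import *
snap('wrist','w1');cv2.imwrite('pics/w1L.png',cv2.resize(cv2.imread('pics/w1.png'),(800,600),interpolation=cv2.INTER_CUBIC))
o=sensors.get_obs();print(o['q'],R.from_quat(o['tool_rot']).as_matrix().round(3))
P=lambda ou,ov,x,y,z:px('top0',ou+(x+.5)/4-.5,ov+(y+.5)/4-.5,z)
for n,a in dict(ptop=(365,175,331,112,.162),pbase=(365,175,272,134,.066),drift=(365,175,153,112,.132),centre=(365,175,223,117,.117)).items():print(n,P(*a))
```

```text
[ 4.69792388e-01  5.16759678e-01  1.56987747e+00  6.59842916e-04
  1.05549130e+00 -1.09944143e+00] [[-1.     0.002 -0.001]
 [ 0.002  1.     0.   ]
 [ 0.001  0.    -1.   ]]
ptop [ 0.5006 -0.3899  0.162 ]
pbase [ 0.4972 -0.3849  0.066 ]
drift [ 0.5043 -0.2812  0.132 ]
centre [ 0.5029 -0.3334  0.117 ]
```

View pics/w1L.png

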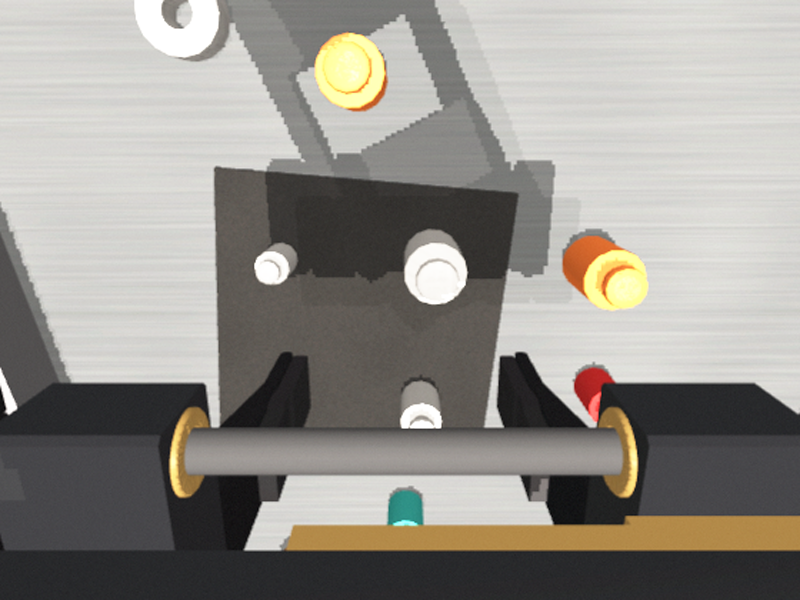

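The wrist view shows, in ×1.43 pixels, the 500 knob at (437,279), the 100 knob at (270,269) and the 200 knob at about (421,420). The look-alikes lie outside the mat.

```bash
cat >> h.py <<'E'
def to(x,y,z):
    o=sensors.get_obs();d=np.array([x,y,z])-o['position'];print('world mm',(d*1e3).round(1),'tool mm',(R.from_quat(o['tool_rot']).inv().apply(d)*1e3).round(1),'q',o['q'].round(2))
E
python3 - <<'E'
from h import *
for n,u,v,z in(('500',437,279,.069),('100',270,269,.044),('200',421,424,.053)):print(n,px('w1',u/1.4286,v/1.4286,z))
to(.458,.376,.07)
E
```

```text
500 [0.4582 0.377  0.069 ]
100 [0.4586 0.2767 0.044 ]
200 [0.5606 0.3692 0.053 ]
world mm [  -4.2   16.7 -139.5] tool mm [  4.1  16.6 139.5] q [ 0.47  0.52  1.57  0.    1.06 -1.1 ]
```

Call:
drive_tool(deltas=[[[4,19,24,0,0,0],[0,0,30,0,0,0],[0,0,30,0,0,0],[0,0,30,0,0,0],[0,0,30,0,0,0],[0,0,15,0,0,0],[0,0,0,0,0,0]]])

```text
time: 1.87
position: [0.4551, 0.3794, 0.0469]
tool_rot: [-0.001, 1.0, -0.002, -0.003]
ft_force: [0.4, -0.1, -0.2]
grip_width: 0.0652
grip_force: 0.0
```

Call:
drive_tool(deltas=[[[-3,-2,11,0,0,0],[0,0,0,0,0,0],[0,0,0,0,0,0]]])

```text
time: 2.12
position: [0.4617, 0.3777, 0.0403]
tool_rot: [-0.0, 1.0, 0.0, 0.001]
ft_force: [-0.2, 0.5, 0.3]
grip_width: 0.0649
grip_force: 0.0
```

Call:
drive_tool(deltas=[[[0,0,0,0,0,0],[0,0,0,0,0,0],[0,0,0,0,0,0],[0,0,0,0,0,0],[0,0,0,0,0,0],[0,0,0,0,0,0]]], gripper=30, squeeze=25)

```text
time: 2.62
position: [0.4613, 0.3769, 0.0401]
tool_rot: [-0.0, 1.0, 0.0, 0.0]
ft_force: [0.1, -1.1, 2.7]
grip_width: 0.0372
grip_force: 25.0
```

Call:
drive_tool(deltas=[[[0,0,-20,0,0,0],[0,0,-35,0,0,0],[0,0,-35,0,0,0],[0,0,-30,0,0,0],[-15,-25,0,0,0,0],[-15,-25,0,0,0,0],[-15,-25,0,0,0,0],[-15,-25,0,0,0,0]]])

```text
time: 3.28
position: [0.5203, 0.2757, 0.1589]
tool_rot: [-0.001, 1.0, -0.0, -0.001]
ft_force: [-0.0, -0.1, -5.5]
grip_width: 0.0377
grip_force: 25.0
```

Call:
drive_tool(deltas=[[[-15,-25,0,0,0,0],[-15,-25,0,0,0,0],[-15,-25,0,0,0,0],[-15,-25,0,0,0,0],[-15,-25,0,0,0,0],[-15,-25,0,0,0,0],[-15,-25,0,0,0,0],[-15,-25,0,0,0,0]]])

```text
time: 3.95
position: [0.6404, 0.0757, 0.1581]
tool_rot: [0.0, 1.0, 0.0, -0.002]
ft_force: [-0.5, 1.3, -4.5]
grip_width: 0.0378
grip_force: 25.0
```

Call:
drive_tool(deltas=[[[-14,-23,0,0,0,0],[-13,-20,0,0,0,0],[0,0,0,0,0,0],[0,0,0,0,0,0]]])

```text
time: 4.28
position: [0.6677, 0.0324, 0.158]
tool_rot: [0.001, 1.0, 0.0, -0.001]
ft_force: [-0.7, 0.9, -5.1]
grip_width: 0.0374
grip_force: 25.0
```

Call:
drive_tool(deltas=[[[0,0,20,0,0,0],[0,0,20,0,0,0],[0,0,10,0,0,0],[0,0,2,0,0,0],[0,0,2,0,0,0],[0,0,0,0,0,0]]])

```text
time: 4.78
position: [0.6682, 0.0345, 0.1057]
tool_rot: [-0.0, 1.0, 0.0, 0.0]
ft_force: [-0.3, 0.5, -4.5]
grip_width: 0.0374
grip_force: 25.0
```

Call:
drive_tool(deltas=[[[0,0,1,0,0,0],[0,0,1,0,0,0],[0,0,0,0,0,0]]])

```text
time: 5.03
position: [0.6686, 0.034, 0.1044]
tool_rot: [-0.0, 1.0, -0.0, 0.001]
ft_force: [1.1, -0.0, -4.6]
grip_width: 0.0374
grip_force: 25.0
```

Call:
drive_tool(deltas=[[[0,0,1.5,0,0,0],[0,0,1,0,0,0],[0,0,0,0,0,0]]])

```text
time: 5.28
position: [0.6682, 0.0339, 0.1011]
tool_rot: [-0.0, 1.0, 0.0, 0.0]
ft_force: [0.5, 0.4, -4.9]
grip_width: 0.0369
grip_force: 25.0
```

Call:
drive_tool(deltas=[[[0,0,1,0,0,0],[0,0,0,0,0,0]]])

```text
time: 5.45
position: [0.6682, 0.0339, 0.1011]
tool_rot: [-0.0, 1.0, -0.0, 0.0]
ft_force: [-2.1, 0.1, 1.6]
grip_width: 0.0374
grip_force: 25.0
```

Call:
drive_tool(deltas=[[[0,0,0,0,0,0],[0,0,0,0,0,0],[0,0,0,0,0,0],[0,0,-30,0,0,0],[0,0,-35,0,0,0],[0,0,-10,0,0,0],[10,32,0,0,0,0],[10,32,0,0,0,0]]], gripper=65)

```text
time: 6.12
position: [0.6501, 0.0968, 0.177]
tool_rot: [0.002, 1.0, -0.0, 0.003]
ft_force: [-0.5, 0.0, 1.0]
grip_width: 0.0565
grip_force: 0.0
```

Call:
drive_tool(deltas=[[[10,32,0,0,0,0],[10,32,0,0,0,0],[10,32,0,0,0,0],[10,32,0,0,0,0],[10,32,0,0,0,0],[10,32,0,0,0,0],[10,32,0,0,0,0],[10,32,0,0,0,0]]])

```text
time: 6.78
position: [0.5677, 0.3556, 0.1751]
tool_rot: [-0.0, 1.0, 0.0, 0.0]
ft_force: [0.2, -0.7, 0.2]
grip_width: 0.0565
grip_force: 0.0
```

Call:
drive_tool(deltas=[[[3,10,0,0,0,0],[0,0,0,0,0,0],[0,0,0,0,0,0]]])

```text
time: 7.03
position: [0.5651, 0.3639, 0.1749]
tool_rot: [-0.001, 1.0, -0.0, 0.0]
ft_force: [-0.1, -1.2, -0.5]
grip_width: 0.0566
grip_force: 0.0
```

Run:
```python
from h import *
to(.562,.368,.034)
snap('top','t2');snap('wrist','w2')
a=cv2.resize(cv2.imread('pics/t2.png')[125:245,135:375],(800,400),interpolation=cv2.INTER_CUBIC)
b=cv2.resize(cv2.imread('pics/w2.png')[150:420,150:420],(200,200));a[200:,:200]=b
cv2.imwrite('pics/v2.png',a)
```

```text
world mm [  -3.1    4.1 -140.9] tool mm [  3.1   4.2 140.9] q [ 0.41  0.67  1.37 -0.    1.11 -1.17]
```

View pics/v2.png

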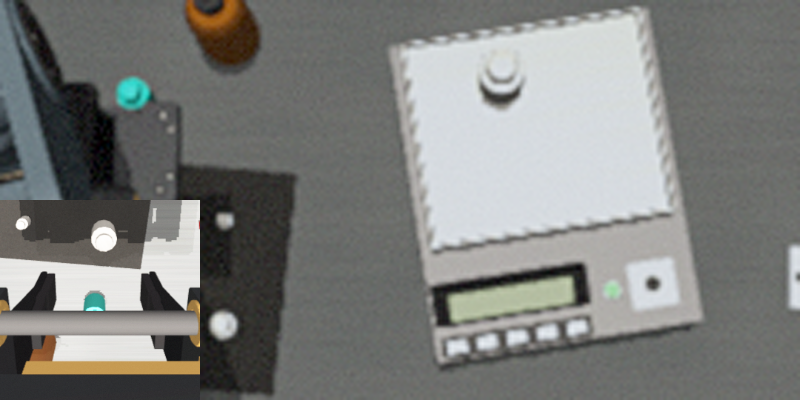

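The 500 stands upright on the pan at (502,75) in the crop, and the steel 200 lies ahead of the jaws. Descending on the 200.

Call:
drive_tool(deltas=[[[2,3,25,0,0,0],[0,0,30,0,0,0],[0,0,30,0,0,0],[0,0,30,0,0,0],[0,0,15,0,0,0],[0,0,8,0,0,0],[0,0,0,0,0,0]]])

```text
time: 7.72
position: [0.5628, 0.3647, 0.035]
tool_rot: [0.001, 1.0, -0.001, -0.002]
ft_force: [0.1, -0.1, 0.3]
grip_width: 0.0567
grip_force: 0.0
```

Call:
drive_tool(deltas=[[[0,2,1,0,0,0],[0,0,0,0,0,0],[0,0,0,0,0,0],[0,0,0,0,0,0],[0,0,0,0,0,0],[0,0,0,0,0,0],[0,0,0,0,0,0]]], gripper=15, squeeze=20)

```text
time: 8.3
position: [0.5635, 0.3692, 0.0371]
tool_rot: [-0.0, 1.0, 0.0, 0.001]
ft_force: [0.1, -0.1, 4.4]
grip_width: 0.0272
grip_force: 20.0
```

Call:
drive_tool(deltas=[[[0,0,-20,0,0,0],[0,0,-35,0,0,0],[0,0,-35,0,0,0],[0,0,-20,0,0,0],[-4,-30,0,0,0,0],[-4,-30,0,0,0,0],[-4,-30,0,0,0,0],[-4,-30,0,0,0,0]]])

```text
time: 8.97
position: [0.5784, 0.248, 0.1459]
tool_rot: [-0.001, 1.0, -0.0, -0.0]
ft_force: [0.6, 0.0, -2.4]
grip_width: 0.0271
grip_force: 20.0
```

Call:
drive_tool(deltas=[[[-4,-30,0,0,0,0],[-4,-30,0,0,0,0],[-4,-30,0,0,0,0],[-4,-30,0,0,0,0],[-4,-30,0,0,0,0],[-4,-30,0,0,0,0],[-4,-30,0,0,0,0],[-4,-25,0,0,0,0]]])

```text
time: 9.63
position: [0.6107, 0.0119, 0.1457]
tool_rot: [0.0, 1.0, -0.0, -0.001]
ft_force: [1.0, 0.3, -2.4]
grip_width: 0.0273
grip_force: 20.0
```

Call:
drive_tool(deltas=[[[-3,-20,0,0,0,0],[-1,-10,0,0,0,0],[0,0,10,0,0,0],[0,0,0,0,0,0]]])

```text
time: 9.97
position: [0.6136, -0.0155, 0.1341]
tool_rot: [0.0, 1.0, 0.001, -0.002]
ft_force: [-0.4, 0.6, -1.8]
grip_width: 0.0273
grip_force: 20.0
```

Contact is expected at z ≈ 0.098.

Call:
drive_tool(deltas=[[[0,-12,0,0,0,0],[0,0,15,0,0,0],[0,0,12,0,0,0],[0,0,3,0,0,0],[0,0,2,0,0,0],[0,0,0,0,0,0]]])

```text
time: 10.47
position: [0.6147, -0.0274, 0.1035]
tool_rot: [-0.001, 1.0, 0.0, -0.001]
ft_force: [-0.3, 0.9, -2.0]
grip_width: 0.0274
grip_force: 20.0
```

Call:
drive_tool(deltas=[[[0,0,1.5,0,0,0],[0,0,0,0,0,0],[0,0,0,0,0,0]]])

```text
time: 10.72
position: [0.6155, -0.028, 0.1031]
tool_rot: [-0.0, 1.0, -0.0, 0.0]
ft_force: [-0.5, -0.5, -1.3]
grip_width: 0.0275
grip_force: 20.0
```

Call:
drive_tool(deltas=[[[0,0,2,0,0,0],[0,0,1,0,0,0],[0,0,0,0,0,0]]])

```text
time: 10.97
position: [0.615, -0.0281, 0.0995]
tool_rot: [-0.0, 1.0, 0.0, -0.0]
ft_force: [0.1, 0.7, -1.6]
grip_width: 0.0275
grip_force: 20.0
```

Call:
drive_tool(deltas=[[[0,0,1,0,0,0],[0,0,0,0,0,0]]])

```text
time: 11.13
position: [0.6151, -0.0281, 0.0985]
tool_rot: [-0.0, 1.0, 0.0, -0.0]
ft_force: [1.4, 0.2, -2.3]
grip_width: 0.0275
grip_force: 20.0
```

Call:
drive_tool(deltas=[[[0,0,1,0,0,0],[0,0,0,0,0,0]]])

```text
time: 11.3
position: [0.6152, -0.0281, 0.0981]
tool_rot: [-0.0, 1.0, -0.0, 0.0]
ft_force: [-1.2, -0.2, 1.9]
grip_width: 0.0276
grip_force: 20.0
```

Call:
drive_tool(deltas=[[[0,0,0,0,0,0],[0,0,0,0,0,0],[0,0,0,0,0,0],[0,0,-30,0,0,0],[0,0,-30,0,0,0],[0,0,-10,0,0,0],[15,30,0,0,0,0],[15,30,0,0,0,0]]], gripper=58)

```text
time: 11.97
position: [0.5868, 0.0309, 0.1688]
tool_rot: [0.002, 1.0, -0.0, 0.002]
ft_force: [-0.1, 1.2, -0.4]
grip_width: 0.0504
grip_force: 0.0
```

Call:
drive_tool(deltas=[[[15,30,0,0,0,0],[15,30,0,0,0,0],[15,30,0,0,0,0],[15,30,0,0,0,0],[15,30,0,0,0,0],[15,30,0,0,0,0],[15,25,0,0,0,0],[15,20,0,0,0,0]]])

```text
time: 12.63
position: [0.4642, 0.2588, 0.1674]
tool_rot: [-0.001, 1.0, 0.0, 0.0]
ft_force: [-0.3, -0.3, 0.2]
grip_width: 0.0506
grip_force: 0.0
```

Call:
drive_tool(deltas=[[[0,0,0,0,0,0],[0,0,30,0,0,0],[0,0,30,0,0,0],[0,0,0,0,0,0],[0,0,0,0,0,0]]])

```text
time: 13.05
position: [0.4643, 0.2562, 0.1064]
tool_rot: [0.0, 1.0, -0.001, -0.002]
ft_force: [-1.0, 0.2, -0.4]
grip_width: 0.0503
grip_force: 0.0
```

Run:
```python
from h import *
to(.459,.276,.031)
```

```text
world mm [ -5.3  19.8 -75.4] tool mm [ 5.  19.9 75.4] q [ 0.29  0.61  1.78 -0.    0.75 -1.28]
```

Call:
drive_tool(deltas=[[[5,20,0,0,0,0],[0,0,25,0,0,0],[0,0,25,0,0,0],[0,0,15,0,0,0],[0,0,8,0,0,0],[0,0,0,0,0,0]]])

```text
time: 13.55
position: [0.4605, 0.2766, 0.0345]
tool_rot: [0.0, 1.0, -0.0, -0.0]
ft_force: [0.0, 0.2, -0.1]
grip_width: 0.0502
grip_force: 0.0
```

Call:
drive_tool(deltas=[[[1,0,3,0,0,0],[0,0,0,0,0,0],[0,0,0,0,0,0],[0,0,0,0,0,0],[0,0,0,0,0,0],[0,0,0,0,0,0],[0,0,0,0,0,0]]], gripper=8, squeeze=15)

```text
time: 14.13
position: [0.4594, 0.2769, 0.0323]
tool_rot: [-0.0, 1.0, 0.0, 0.0]
ft_force: [-0.2, -0.6, 4.6]
grip_width: 0.0214
grip_force: 15.0
```

Call:
drive_tool(deltas=[[[0,0,-20,0,0,0],[0,0,-35,0,0,0],[0,0,-35,0,0,0],[0,0,-20,0,0,0],[-13,-26,0,0,0,0],[-13,-26,0,0,0,0],[-13,-26,0,0,0,0],[-13,-26,0,0,0,0]]])

```text
time: 14.8
position: [0.5112, 0.1721, 0.1418]
tool_rot: [-0.001, 1.0, 0.0, -0.0]
ft_force: [0.2, 0.0, -1.3]
grip_width: 0.0219
grip_force: 15.0
```

Call:
drive_tool(deltas=[[[-13,-26,0,0,0,0],[-13,-26,0,0,0,0],[-13,-26,0,0,0,0],[-13,-26,0,0,0,0],[-10,-18,0,0,0,0],[-5,-9,0,0,0,0],[0,0,10,0,0,0],[0,0,0,0,0,0]]])

```text
time: 15.47
position: [0.5764, 0.0423, 0.1297]
tool_rot: [0.0, 1.0, 0.001, -0.002]
ft_force: [-0.6, -0.3, -1.3]
grip_width: 0.0214
grip_force: 15.0
```

Call:
drive_tool(deltas=[[[-3,0,10,0,0,0],[0,0,15,0,0,0],[0,0,5,0,0,0],[0,0,2,0,0,0],[0,0,0,0,0,0],[0,0,0,0,0,0]]])

```text
time: 15.97
position: [0.5811, 0.0426, 0.0997]
tool_rot: [-0.001, 1.0, 0.0, -0.0]
ft_force: [0.1, 0.4, -1.3]
grip_width: 0.0214
grip_force: 15.0
```

Call:
drive_tool(deltas=[[[0,0,2,0,0,0],[0,0,0,0,0,0]]])

```text
time: 16.13
position: [0.5814, 0.0421, 0.098]
tool_rot: [-0.0, 1.0, -0.0, 0.0]
ft_force: [0.5, -0.1, -1.4]
grip_width: 0.0216
grip_force: 15.0
```

Call:
drive_tool(deltas=[[[0,0,2,0,0,0],[0,0,1,0,0,0],[0,0,0,0,0,0]]])

```text
time: 16.38
position: [0.5811, 0.0419, 0.0946]
tool_rot: [-0.0, 1.0, 0.0, -0.0]
ft_force: [-0.1, -0.0, -0.9]
grip_width: 0.0212
grip_force: 15.0
```

Call:
drive_tool(deltas=[[[0,0,1,0,0,0],[0,0,0,0,0,0]]])

```text
time: 16.55
position: [0.5811, 0.0419, 0.0935]
tool_rot: [-0.0, 1.0, 0.0, -0.0]
ft_force: [-0.3, -0.5, -1.0]
grip_width: 0.0217
grip_force: 15.0
```

Call:
drive_tool(deltas=[[[0,0,1,0,0,0],[0,0,0,0,0,0]]])

```text
time: 16.72
position: [0.5812, 0.0419, 0.0933]
tool_rot: [-0.0, 1.0, -0.0, 0.0]
ft_force: [-1.4, 0.6, 2.9]
grip_width: 0.0216
grip_force: 15.0
```

Call:
drive_tool(deltas=[[[0,0,0,0,0,0],[0,0,0,0,0,0],[0,0,0,0,0,0],[0,0,-30,0,0,0],[0,0,-35,0,0,0],[0,0,-40,0,0,0],[0,0,-40,0,0,0],[0,0,0,0,0,0]]], gripper=58)

```text
time: 17.38
position: [0.5862, 0.0415, 0.2458]
tool_rot: [-0.0, 1.0, -0.001, 0.008]
ft_force: [1.3, -0.4, 0.1]
grip_width: 0.0502
grip_force: 0.0
```

Call:
drive_tool(deltas=[[[0,-40,0,0,0,0],[0,-40,0,0,0,0],[0,-40,0,0,0,0],[0,-40,0,0,0,0],[0,-40,0,0,0,0],[0,-40,0,0,0,0],[0,0,0,0,0,0.12],[0,0,0,0,0,0.12]]])

```text
time: 18.05
position: [0.5811, -0.2013, 0.237]
tool_rot: [0.125, 0.992, -0.0, 0.0]
ft_force: [-0.2, 0.6, 0.3]
grip_width: 0.0506
grip_force: 0.0
```

Call:
drive_tool(deltas=[[[0,0,0,0,0,0.12],[0,0,0,0,0,0.12],[0,0,0,0,0,0.12],[0,0,0,0,0,0.12],[0,0,0,0,0,0.12],[0,0,0,0,0,0.12],[0,0,0,0,0,0.12],[0,0,0,0,0,0.12]]])

```text
time: 18.72
position: [0.5811, -0.198, 0.2371]
tool_rot: [0.567, 0.824, -0.0, -0.0]
ft_force: [0.7, -0.4, 0.4]
grip_width: 0.0507
grip_force: 0.0
```

Call:
drive_tool(deltas=[[[0,0,0,0,0,0.12],[0,0,0,0,0,0.12],[0,0,0,0,0,0.12],[0,0,0,0,0,0],[0,0,0,0,0,0]]])

```text
time: 19.13
position: [0.5811, -0.198, 0.2373]
tool_rot: [0.702, 0.712, -0.0, -0.0]
ft_force: [0.9, -0.8, 0.9]
grip_width: 0.0505
grip_force: 0.0
```

Run:
```python
from h import *
to(.498,-.387,.235)
snap('top','t3');snap('wrist','w3')
a=cv2.resize(cv2.imread('pics/t3.png')[115:235,240:400],(800,600),interpolation=cv2.INTER_CUBIC)
b=cv2.resize(cv2.imread('pics/w3.png'),(360,270));a[330:,440:]=b
cv2.imwrite('pics/v3.png',a)
```

```text
world mm [ -83.1 -189.    -2.3] tool mm [-187.8  -85.8    2.3] q [-0.51  0.52  1.47 -0.    1.15 -0.52]
```

View pics/v3.png

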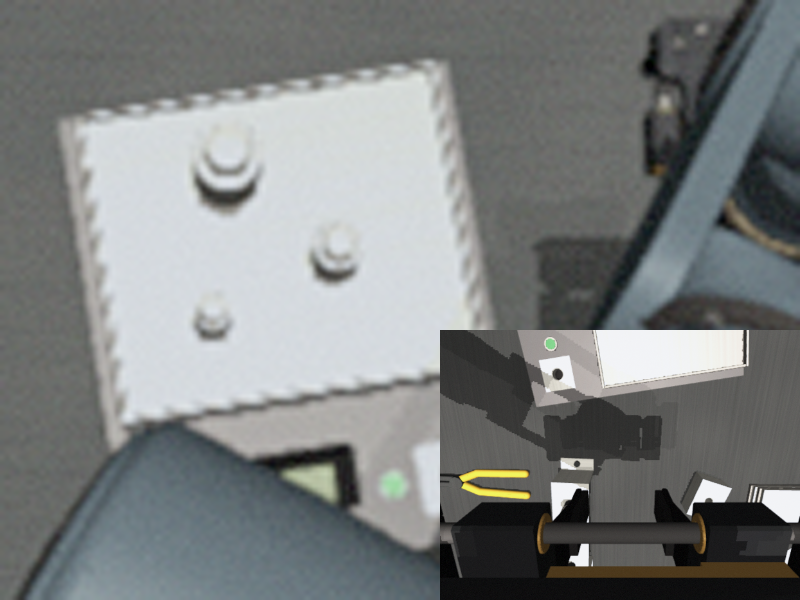

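All three weights stand upright on the pan at (228,150), (340,240) and (213,313) in the crop. The port shows in the wrist inset at (557,374). Moving over the pin punch for a closer look.

Call:
drive_tool(deltas=[[[-31,-14,-6,0,0,0],[-31,-14,-6,0,0,0],[-31,-14,-6,0,0,0],[-31,-14,-6,0,0,0],[-31,-14,0,0,0,0],[-30,-13,0,0,0,0],[0,0,0,0,0,0],[0,0,0,0,0,0]]])

```text
time: 19.9
position: [0.4993, -0.3858, 0.2614]
tool_rot: [0.704, 0.71, 0.0, -0.0]
ft_force: [0.4, 0.3, -0.1]
grip_width: 0.0503
grip_force: 0.0
```

Run:
```python
from h import *
print('port',px('w3',117*560/360,44*560/360,.05))
to(.498,-.387,.25)
snap('wrist','w4');cv2.imwrite('pics/w4L.png',cv2.resize(cv2.imread('pics/w4.png'),(800,600),interpolation=cv2.INTER_CUBIC))
```

```text
port [ 0.4942 -0.0974  0.05  ]
world mm [ -1.3  -1.2 -11.4] tool mm [-1.2 -1.3 11.4] q [-0.83  0.52  1.4   0.    1.23 -0.84]
```

View pics/w4L.png

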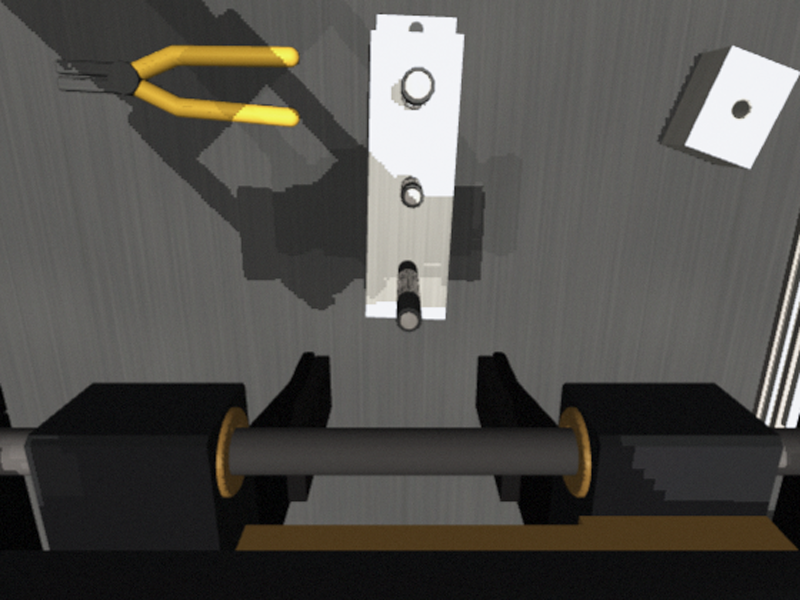

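The punch top is at (408,319), with its foot at about (407,268), centred between the fingers.

Run:
```python
from h import *
print(px('w4',408/1.4286,319/1.4286,.162),px('w4',407/1.4286,270/1.4286,.066))
p=px('w4',408/1.4286,319/1.4286,.162);to(p[0],p[1],.125)
```

```text
[ 0.5015 -0.3914  0.162 ] [ 0.5017 -0.3916  0.066 ]
world mm [   1.7   -7.2 -136.3] tool mm [ -7.3   1.6 136.3] q [-0.83  0.52  1.4   0.    1.23 -0.84]
```

Call:
drive_tool(deltas=[[[-6,1.5,0,0,0,0],[0,0,30,0,0,0],[0,0,30,0,0,0],[0,0,30,0,0,0],[0,0,30,0,0,0],[0,0,8,0,0,0],[0,0,0,0,0,0],[0,0,0,0,0,0]]])

```text
time: 20.62
position: [0.5028, -0.3897, 0.1342]
tool_rot: [0.703, 0.712, 0.0, 0.0]
ft_force: [0.7, 0.0, -0.3]
grip_width: 0.0507
grip_force: 0.0
```

Run:
```python
from h import *
to(.501,-.391,.126)
```

```text
world mm [-1.8 -1.3 -8.2] tool mm [-1.3 -1.8  8.2] q [-0.83  0.68  1.5   0.    0.97 -0.85]
```

Call:
drive_tool(deltas=[[[-1,-1.5,7,0,0,0],[0,0,0,0,0,0],[0,0,0,0,0,0]]])

```text
time: 20.87
position: [0.5007, -0.3914, 0.1279]
tool_rot: [0.703, 0.711, -0.0, 0.001]
ft_force: [0.1, -0.2, -0.4]
grip_width: 0.0508
grip_force: 0.0
```

Call:
drive_tool(deltas=[[[0,0,0,0,0,0],[0,0,0,0,0,0],[0,0,0,0,0,0],[0,0,0,0,0,0],[0,0,0,0,0,0],[0,0,0,0,0,0],[0,0,0,0,0,0],[0,0,0,0,0,0]]], gripper=2, squeeze=40)

```text
time: 21.53
position: [0.5006, -0.391, 0.1267]
tool_rot: [0.703, 0.711, 0.0, 0.0]
ft_force: [0.8, -0.3, 0.2]
grip_width: 0.012
grip_force: 40.0
```

Call:
drive_tool(deltas=[[[0,0,-15,0,0,0],[0,0,-25,0,0,0],[0,0,-30,0,0,0],[0,0,-30,0,0,0],[0,0,-30,0,0,0],[0,0,-15,0,0,0],[0,0,0,0,0,0],[0,0,0,0,0,0]]])

```text
time: 22.2
position: [0.5003, -0.3909, 0.2719]
tool_rot: [0.703, 0.711, -0.0, 0.0]
ft_force: [-0.1, 0.3, -1.5]
grip_width: 0.0119
grip_force: 40.0
```

Run:
```python
from h import *
to(.4943,-.0965,.265)
```

```text
world mm [ -6.  294.4  -6.9] tool mm [294.5  -2.7   6.7] q [-0.84  0.51  1.38 -0.    1.25 -0.85]
```

Call:
drive_tool(deltas=[[[20,0,0,0,0,0],[30,0,0,0,0,0],[30,0,0,0,0,0],[30,0,0,0,0,0],[30,0,0,0,0,0],[30,0,0,0,0,0],[30,0,0,0,0,0],[30,0,0,0,0,0]]])

```text
time: 22.87
position: [0.4961, -0.1588, 0.2691]
tool_rot: [0.703, 0.711, -0.001, -0.003]
ft_force: [1.3, -0.5, -2.0]
grip_width: 0.0121
grip_force: 40.0
```

Call:
drive_tool(deltas=[[[30,0,0,0,0,0],[20,0,0,0,0,0],[14,-2,0,0,0,0],[0,0,20,0,0,0],[0,0,30,0,0,0],[0,0,20,0,0,0],[0,0,0,0,0,0],[0,0,0,0,0,0]]])

```text
time: 23.53
position: [0.4938, -0.0968, 0.1999]
tool_rot: [0.703, 0.711, -0.001, -0.002]
ft_force: [-0.2, -0.6, -0.4]
grip_width: 0.0121
grip_force: 40.0
```

Run:
```python
from h import *
to(.4943,-.0965,.175)
for n in('wrist','top','scene'):snap(n,n[0]+'5')
b=cv2.resize(cv2.imread('pics/w5.png')[170:330,180:380],(500,400),interpolation=cv2.INTER_CUBIC)
a=cv2.resize(cv2.imread('pics/s5.png')[130:250,180:270],(300,400),interpolation=cv2.INTER_CUBIC)
cv2.imwrite('pics/v5.png',np.hstack([b,a]))
```

```text
world mm [  0.5   0.3 -24.9] tool mm [ 0.2  0.6 24.9] q [-0.42  0.43  1.78 -0.    0.94 -0.43]
```

View pics/v5.png

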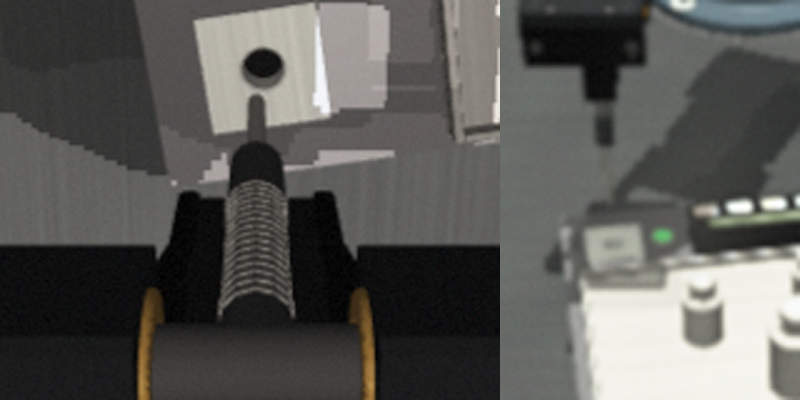

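The wrist crop shows the pin tip at (257,98) and the port mouth at (263,66). Compute the offset between them.

Run:
```python
from h import *
f=lambda x,y,z:px('w5',180+x/2.5,170+y/2.5,z)
t=f(257,98,.0852);p=f(263,66,.05);o=sensors.get_obs()
print(t,p,o['position']);d=p-t;print(R.from_quat(o['tool_rot']).inv().apply([d[0],d[1],0])*1e3)
print('tip near edge',f(257,94,.0852))
```

```text
[ 0.4933 -0.0968  0.0852] [ 0.4952 -0.0968  0.05  ] [ 0.49591297 -0.09762723  0.20253918]
[-0.02021275  1.89988917  0.00354641]
tip near edge [ 0.4933 -0.0955  0.0852]
```

Call:
drive_tool(deltas=[[[0,1.3,8,0,0,0],[0,0,10,0,0,0],[0,0,8,0,0,0],[0,0,3,0,0,0],[0,0,0,0,0,0],[0,0,0,0,0,0]]])

```text
time: 24.18
position: [0.4965, -0.097, 0.1727]
tool_rot: [0.703, 0.711, 0.0, 0.0]
ft_force: [0.4, 0.3, -1.6]
grip_width: 0.0119
grip_force: 40.0
```

Run:
```python
from h import *
o=sensors.get_obs();print(o['position'],o['ft_force']);snap('wrist','w6')
b=cv2.resize(cv2.imread('pics/w6.png')[150:250,220:350],(780,600),interpolation=cv2.INTER_CUBIC)
cv2.imwrite('pics/v6.png',b)
```

```text
[ 0.49648918 -0.09702174  0.17266793] [ 0.38752277  0.26350005 -1.59511248]
```

View pics/v6.png

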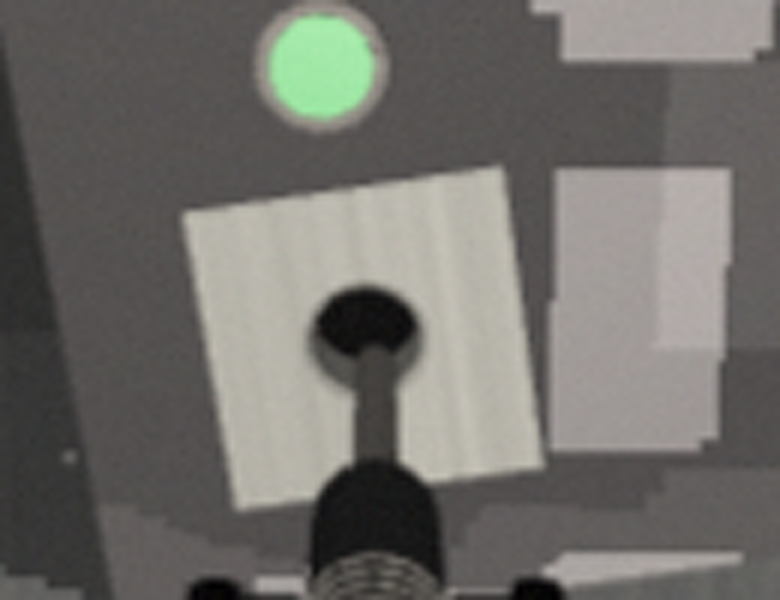

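Run:
```python
from h import *
f=lambda x,y,z:px('w6',220+x/6,150+y/6,z)
t=f(376,356,.0580);p=f(366,338,.05);o=sensors.get_obs()
print(t,p,o['position']);d=p-t;print(R.from_quat(o['tool_rot']).inv().apply([d[0],d[1],0])*1e3)
```

```text
[ 0.4965 -0.0973  0.058 ] [ 0.4952 -0.0975  0.05  ] [ 0.49666994 -0.09711855  0.17286975]
[-1.85738867e-01 -1.30211390e+00 -6.73534662e-04]
```

The tip is 1.3 mm off in tool y. Correct that and go into the port.

Call:
drive_tool(deltas=[[[0,-1.2,0,0,0,0],[0,0,3,0,0,0],[0,0,5,0,0,0],[0,0,5,0,0,0],[0,0,3,0,0,0],[0,0,0,0,0,0],[0,0,0,0,0,0]]])

```text
time: 24.82
position: [0.495, -0.0969, 0.1562]
tool_rot: [0.703, 0.711, -0.0, -0.0]
ft_force: [-0.7, 0.6, -1.3]
grip_width: 0.0119
grip_force: 40.0
```

Call:
drive_tool(deltas=[[[0,0,2,0,0,0],[0,0,0,0,0,0],[0,0,0,0,0,0]]])

```text
time: 25.07
position: [0.4952, -0.097, 0.1546]
tool_rot: [0.703, 0.711, -0.0, -0.0]
ft_force: [0.2, 0.5, -1.4]
grip_width: 0.0119
grip_force: 40.0
```

Call:
drive_tool(deltas=[[[0,0,2,0,0,0],[0,0,1,0,0,0],[0,0,0,0,0,0],[0,0,0,0,0,0]]])

```text
time: 25.4
position: [0.4952, -0.097, 0.1516]
tool_rot: [0.703, 0.711, -0.0, -0.0]
ft_force: [-0.7, -1.2, -2.5]
grip_width: 0.0118
grip_force: 40.0
```

Call:
drive_tool(deltas=[[[0,0,1,0,0,0],[0,0,0.5,0,0,0],[0,0,0,0,0,0],[0,0,0,0,0,0]]])

```text
time: 25.73
position: [0.4954, -0.0971, 0.1504]
tool_rot: [0.703, 0.711, 0.0, 0.0]
ft_force: [0.3, 0.2, 1.8]
grip_width: 0.0122
grip_force: 40.0
```

Call:
drive_tool(deltas=[[[0,0,1,0,0,0],[0,0,0,0,0,0],[0,0,0,0,0,0]]])

```text
time: 25.98
position: [0.4954, -0.0971, 0.1493]
tool_rot: [0.703, 0.711, 0.0, 0.0]
ft_force: [-0.4, 0.2, 2.8]
grip_width: 0.0121
grip_force: 40.0
```

Call:
drive_tool(deltas=[[[0,0,1,0,0,0],[0,0,1,0,0,0],[0,0,0,0,0,0],[0,0,0,0,0,0]]])

```text
time: 26.32
position: [0.4954, -0.0971, 0.1472]
tool_rot: [0.703, 0.711, 0.0, 0.0]
ft_force: [0.4, 0.8, 3.8]
grip_width: 0.0124
grip_force: 40.0
```

Call:
drive_tool(deltas=[[[0,0,1,0,0,0],[0,0,0,0,0,0],[0,0,0,0,0,0]]])

```text
time: 26.57
position: [0.4954, -0.0971, 0.1462]
tool_rot: [0.703, 0.711, 0.0, 0.0]
ft_force: [-0.2, -0.7, 4.9]
grip_width: 0.0122
grip_force: 40.0
```

Call:
drive_tool(deltas=[[[0,0,0.6,0,0,0],[0,0,0,0,0,0],[0,0,0,0,0,0]]])

```text
time: 26.82
position: [0.4954, -0.0971, 0.1456]
tool_rot: [0.703, 0.711, 0.0, 0.0]
ft_force: [0.4, -0.9, 4.5]
grip_width: 0.0122
grip_force: 40.0
```

Call:
drive_tool(deltas=[[[0,0,0.5,0,0,0],[0,0,0,0,0,0],[0,0,0,0,0,0]]])

```text
time: 27.07
position: [0.4954, -0.0971, 0.1453]
tool_rot: [0.703, 0.711, 0.0, 0.0]
ft_force: [-1.4, 0.7, 6.8]
grip_width: 0.0125
grip_force: 40.0
```

Call:
drive_tool(deltas=[[[0,0,0.3,0,0,0],[0,0,0,0,0,0],[0,0,0,0,0,0]]])

```text
time: 27.32
position: [0.4954, -0.0971, 0.1452]
tool_rot: [0.703, 0.711, 0.0, 0.0]
ft_force: [-0.6, 0.2, 9.0]
grip_width: 0.012
grip_force: 40.0
```

The button has reached its stop: z no longer falls while the force rises to about 10 N. I'll hold briefly, then hand in.

Call:
drive_tool(deltas=[[[0,0,0,0,0,0],[0,0,0,0,0,0],[0,0,0,0,0,0],[0,0,0,0,0,0],[0,0,0,0,0,0]]])

```text
time: 27.73
position: [0.4954, -0.0971, 0.1452]
tool_rot: [0.703, 0.711, 0.0, 0.0]
ft_force: [-0.8, 0.2, 8.4]
grip_width: 0.0121
grip_force: 40.0
```

```bash
python3 -c "
from rig import ticket;print(ticket.hand_in())"
```

```text
the job is handed in; nothing more can be done
None
```

I set the 500, 200 and 100 g weights upright on the pan and handed the job in at about 28 s; the gripped pin punch was still holding the button at its stop with about 10 N, and the hand-in gave no verdict.

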